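# Shut the wash-down water at the stall's valve box

### The arm

A 6-joint arm with a two-finger parallel gripper is mounted at the origin on the work surface. World frame = base frame: x ahead of the robot, y to its left, z up, the work surface at z = 0. Lengths are in m, angles in degrees, forces in N, time in s.
With the tool pointing down it reaches from about 0.275 to 0.85 m from the base axis. Payload 19 kg.
Tool frame: the origin (TCP) lies between the finger pads; the fingertips stand 25 mm ahead of it and the grasp point (between the pads) lies 6 mm ahead of it; z points along the fingers, y is the direction in which the jaws open and shut (so a half turn about z gives the same grasp; the last joint's range is limited). The gripper opens to 85 mm and grips with 20 to 120 N. Pads are 22 mm wide; open, the fingers measure 114 mm over their backs; the gripper's body (76 mm by 85 mm) begins 54 mm behind the grasp point. The pads swing forward as they close: fully open they stand 13 mm farther back than shut.
Start: joints at [69.271, 8.623, 82.357, -0, 89.026, -7.678], TCP at [0.13, 0.56, 0.256] pointing down, gripper open.
Joint ranges: [-160.23, 160.23], [-39.13, 120.54], [6.94, 153.29], [-79.49, 259.48], [9.18, 160.14], [-161.06, 161.06]. Speed limits (degrees/s): [108.29, 108.29, 127.2, 172.46, 172.46, 172.46].

### API

Orientations are given as [roll, pitch, yaw] about the fixed x, y, z axes, in that order (R = Rz(yaw) Ry(pitch) Rx(roll)).
In Python, from workcell import state, grab_frame, finish_job, regions_of, landmark_of gives the robot as it stands.
- The arm moves only by the shell command python3 -m crank 'ROWS' [FORCE]. ROWS is a JSON object of lists of equal length, an entry for each row: "delta_pos": the shift along the tool's x, y, z in mm, a list of three; "roll": the turn about the tool's z in degrees; "fingers": the finger opening in mm, from 0 to 85.4. A call has 1 to 20 rows; each row shifts and turns the commanded pose from where the row before left it, along the tool's axes as they then stand; what a row does not reach is not made up. A row lasts 1/10 s, in which the tool goes at most 50 mm and 8.59 degrees, less where a joint would pass 70% of its speed; a pose out of reach is approached as far as the arm can. A call is refused whole if a number of a shift passes 50 or a number of a turn 8.59, either way. A call with a gripper value outside its range is refused whole. The fingers move at their own pace and stop on an object; FORCE is the grip in N (left out, the last holds). Time passes only in rows, so rows that do not move let the fingers close. It gives the time, the measured TCP pose, the force and the opening at its end, in the units of the state.
- state(): the state, without advancing time (a new reading comes with each control period).
- grab_frame(name): name is "side" or "top"; returns a dict with "img" (420x560x3 uint8, red, green, blue), "K" (3x3 intrinsics, pixels), "xyz" and "attitude" of the camera in the world. Camera axes: x right, y down, z forward; pixel columns grow to the right and rows downward; lengths in m; the calibration is good to about 2 mm. A picture is of the moment at which its call begins. There is no depth.
- finish_job(): hands the job in, once; it reports no verdict.
Trained networks look in a picture, given as the dict that the camera call returned (one of the last four; its "shot" number tells which), for a name from the list of things; names that differ only in an ending like _2 or _b are one class to them, and where a whole thing is asked for, a point or a joint stands for the part that bears it (a point fixed in the world has none). Each returns a list of dicts, best first, with "p" (0 to 1); they miss things now and then, are a little off and sometimes report something else, mostly with a low value. They report only what shows in the picture. A call takes as long as a camera call.
- regions_of(picture, target): "pixels" (420x560 bool, what is visible of it) and "position" ([column, row] in pixels, amid what is visible of it).
- landmark_of(picture, target): "position" ([column, row] in pixels: a listed point, or the origin of a listed thing).
The state is a dict: "time_s": time; "joint_pos": joint angles; "joint_velocities": joint speeds; "effort": joint torques, N m; "position": TCP position; "ee_rot": TCP orientation; "contact_force": force on the tool from outside, world axes, zero at the start; "torque": the same for the moment, N m; "finger_gap": opening from 0.0 (shut) to 1.0 (fully open).
Only numpy, scipy, OpenCV 4.12 (cv2) and the standard library are available. Lean on these libraries where they do the work, as an engineer would, in place of code of your own. Each camera call takes 0.05 s, during which the arm holds its last target. There are 200 camera calls.

### The job

The wash-down is finished, so shut off the hose water at the stall's valve box: push the green cover plate along its runners all the way off the opening, sliding it without lifting it, then push the red lever inside round until it is fully shut, square across its pipe. Leave the cover slid open, leave the blue lever as it is, and do not disturb the colander, brush, soap bottle and mug standing around the box.

Things in the scene. Friction and masses are not known exactly. Their poses are not given: they have to be found in the camera images.
- valve_box: Grey valve box bolted to the bench, 292 x 360 mm (x, y), 120 mm high, flat-topped. Origin: centre of its underside, on the bench. y: the long way, the way the cover slides; z up. Runners along both long sides and a stop across each end (inner faces at y = -175 and 175 mm) rise 12 mm above the top and guide the cover with 3 mm play. Feet 4 mm thick reach to x = +-172 mm.
- opening (a point): Centre of the box's opening, at the height of the box top (120 mm): 252 mm along the box's x, 170 mm along its y (y from -170 to 0 mm in the box's frame), 120 mm deep. The +y half of the box top is a fixed deck, level with the opening's rim.
- cover: Green cover plate, loose, lying on the box top between the runners: 276 x 180 x 5 mm (x, y, z; axes as the box), 0.4 to 0.8 kg. Origin: centre of its underside. It starts over the opening, centre at y = -84 to -65 mm in the box's frame, and slides in the box's +y over the deck until its edge meets the far stop (centre at y = 85 mm). A push of a few newtons moves it.
- cover_handle (a point): Middle of the steel bow handle over the middle of the cover: a round bar, 10 mm diameter, 110 mm long along the cover's x, axis 30 mm above the cover's underside (25 mm above its top face), on a leg at each end.
- red_valve: Brass quarter-turn valve with the red lever (wash-down hose), on a 22 mm copper pipe along the box's y, pipe axis 40 mm above the bench. Origin on the bench; axes as the box. The red and blue valves sit at x = -62 and 40 mm in the box's frame, either way round. Red and blue bands mark the pipes outside the box's -y end, where they reach y = -226 mm and turn down.
- red_stem (a point): Point on the vertical pivot axis of the red lever, at the mid-height of its sleeve: 82 mm above the bench, y = -100 mm in the box's frame. The brass valve under it is 36 mm across, 84 mm long along the pipe and 58 mm high; its stem of 20 mm diameter rises to the lever.
- red_lever_end (a point): Outer end of the red lever, 78 mm from the pivot, at mid-height. The red sleeve is 17 mm wide and 12 mm high (76 to 88 mm above the bench, so 32 mm below the box top) and covers 18 to 78 mm from the pivot.
- red_lever (a joint): Angle of the red lever, rad. 0 = open: along its pipe, pointing to the box's +y. It grows as the lever turns clockwise seen from above (from the box's +y towards its +x) to the stop at 1.571 = shut, pointing to the box's +x. Starts at 0 to 0.3. Stays where it is left; turning it takes about 0.4 N m (8 N at 50 mm).
- blue_lever (a joint): Angle of the blue lever (hand-basin water, to be left alone); same valve, make and sense as the red one. Starts at 0 to 0.3.
- blue_lever_end (a point): Outer end of the blue lever, 78 mm from its pivot.
- colander: Yellow plastic colander bowl, 210 mm across the rim, 75 mm high. Origin: centre of its underside.
- brush: Scrubbing brush with wooden back lying bristles down, 150 x 50 x 50 mm. Origin: centre of its underside.
- soap: Yellow soap bottle with white cap, 64 mm diameter, 170 mm high. Origin: centre of its underside.
- mug: Aluminium cup, 84 mm across, 85 mm high. Origin: centre of its underside.

How it is judged:
By the outcome, as a careful person would: the job done as asked, in the order asked, and still so for the second after the job is handed in, with the robot touching nothing.
It also fails if it takes over 54 s, if anything falls off the work surface, if the arm or the gripper's body presses on something with over 40 N, if the wrist force passes 120 N, or if a joint passes its speed limit or range.

## Working session

There is one attempt and no reset: what is moved stays moved. The work goes in short steps, Python scripts to look and compute and a shell command to move; the robot and the scene stay as the last step left them, time stands still between calls to the robot, and variables do not carry over. Pictures are saved under pics/ and viewed, about 8 in all and at most 12, crops included, and the job is handed in when it is done.

```bash
mkdir -p pics; cat > h.py <<'E'
import numpy as np, cv2
from scipy.spatial.transform import Rotation as R
from workcell import *
def cam(f):
    a=np.array(f["attitude"],float)
    M=a if a.shape==(3,3) else R.from_euler('xyz',a,degrees=True).as_matrix()
    return M,np.array(f["xyz"],float),np.array(f["K"],float)
def ray_z(f,px,z):
    M,c,K=cam(f); d=M@np.linalg.inv(K)@np.array([px[0],px[1],1.]); return c+d*(z-c[2])/d[2]
def proj(f,P):
    M,c,K=cam(f); q=K@(M.T@(np.array(P,float)-c)); return q[:2]/q[2]
def save(f,n): cv2.imwrite(f"pics/{n}.png",f["img"][:,:,::-1])
E
python3 - <<'E'
from h import *
s=state(); print(s)
for n in("top","side"):
    f=grab_frame(n); save(f,n+"1"); print(n,f["xyz"],f["attitude"],f["K"])
    for t,z in [("valve_box",0),("cover",.12),("cover_handle",.15),("opening",.12),("red_valve",0),("colander",0),("brush",0),("soap",0),("mug",0)]:
        l=landmark_of(f,t)[:2]
        print(t,[(np.round(q["position"],1),round(q["p"],2),np.round(ray_z(f,q["position"],z),3)) for q in l])
E
```

```text
{'time_s': 0.0, 'joint_pos': array([ 6.92713085e+01,  8.65172672e+00,  8.23919692e+01, -1.34770405e-03,
        8.90232045e+01, -7.67587036e+00]), 'joint_velocities': array([-0.05428042,  0.02323392,  0.08405845, -0.04918327,  0.01440709,
       -0.00689794]), 'effort': array([-1.54651485e-05, -7.13030577e+01, -5.70886302e+01, -9.52160326e-05,
        8.73576093e-03,  1.27813710e-04]), 'position': array([0.1298028 , 0.55995777, 0.25567671]), 'ee_rot': array([-1.79933519e+02, -7.60040105e-03,  1.66947198e+02]), 'contact_force': array([ 0.79499536, -1.2466639 , -0.02487464]), 'torque': array([-0.03626858,  0.00840791,  0.05571047]), 'finger_gap': 0.9998778614614734}
top [0.4182473  0.07914162 1.24207134] [-172.07035201   -0.49774268  -91.02850378] [[393.41159164   0.         280.33873696]
 [  0.         393.41159164 213.89692714]
 [  0.           0.           1.        ]]
valve_box [(array([309.3, 223.6]), 0.89, array([ 0.558, -0.026,  0.   ]))]
cover [(array([337.8, 221.5]), 0.55, array([ 0.55 , -0.098,  0.12 ]))]
cover_handle [(array([338.8, 215.4]), 0.87, array([ 0.563, -0.097,  0.1
[... 413 characters left out ...]
] [-139.52415738   -0.60835699  -36.74753912] [[466.83958954   0.         278.15975273]
 [  0.         466.83958954 210.69820604]
 [  0.           0.           1.        ]]
valve_box []
cover [(array([313.2, 256.7]), 0.79, array([ 0.562, -0.088,  0.12 ]))]
cover_handle [(array([314.2, 256.6]), 0.64, array([ 0.549, -0.104,  0.15 ]))]
opening []
red_valve []
colander [(array([244.9, 165.1]), 0.67, array([0.669, 0.355, 0.   ]))]
brush [(array([256.5, 207.3]), 0.71, array([0.6  , 0.196, 0.   ])), (array([241.2, 168.3]), 0.61, array([ 0.653,  0.35 , -0.   ]))]
soap [(array([413.6, 357.7]), 0.88, array([ 0.628, -0.368,  0.   ]))]
mug [(array([343.5, 389.7]), 0.63, array([ 0.457, -0.328,  0.   ]))]
```

View pics/top1.png

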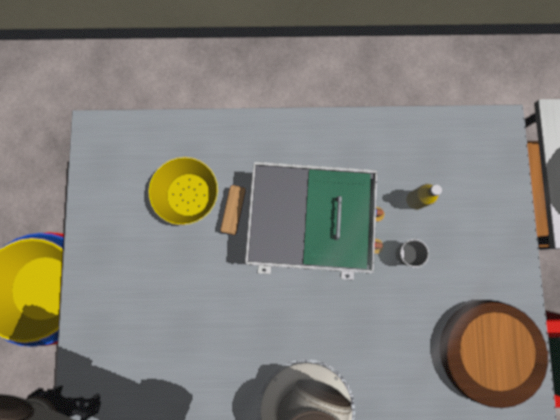

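View pics/side1.png

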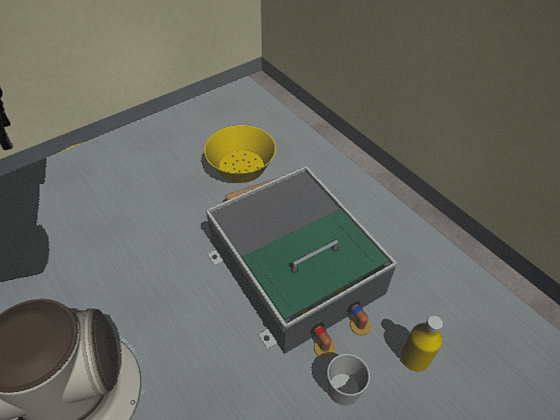

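The views show the green cover at top-image (340,218), with its bow handle and the dark deck to the left (+y). The red pipe is on the robot side at (378,246) and blue is at (378,213). Box x and y therefore roughly match world x and y, with red at x = -62 mm. Mug and soap stand off the -y end, and the brush and colander off the +y end.

```bash
python3 - <<'E'
from h import *
from scipy.optimize import least_squares
ft=grab_frame("top"); fs=grab_frame("side")
# outer corners of rim (z=.132): box frame
C={"mm":(-.146,-.18),"pm":(.146,-.18),"mp":(-.146,.18),"pp":(.146,.18)}
T={"pp":(255,163),"pm":(377,171),"mm":(374,272),"mp":(247,264)}
S={"pp":(308,169),"pm":(395,265),"mm":(285,331),"mp":(208,211)}
# refine by best contrast is skipped; joint fit
def P(v,p,z):
    c,s=np.cos(v[2]),np.sin(v[2]); return (v[0]+c*p[0]-s*p[1],v[1]+s*p[0]+c*p[1],z)
def res(v,which):
    r=[]
    for f,D in which:
        for k in D: r+=list(proj(f,P(v,C[k],.132))-D[k])
    return r
for w in ([(ft,T)],[(fs,S)],[(ft,T),(fs,S)]):
    o=least_squares(res,[.55,-.02,0],args=(w,)); print(o.x[:2],np.degrees(o.x[2]),np.round(o.fun,1))
v=o.x
M=lambda p,z:P(v,p,z)
for f,n in((ft,"top"),(fs,"side")):
    for t,z in(("cover_handle",.15),("cover",.12)):
        q=landmark_of(f,t)
        if q:
            d=ray_z(f,q[0]["position"],z)[:2]-v[:2]; c,s=np.cos(v[2]),np.sin(v[2])
            print(n,t,"box frame",c*d[0]+s*d[1],-s*d[0]+c*d[1])
np.save("box.npy",v)
print("handle -y approach", M((0,-.12),.15), "mid",M((0,-.075),.15), M((0,.085),.15), M((-.095,-.06),.1))
E
```

```text
[ 0.5634473  -0.02700566] -4.709667906512025 [-1.  -0.3  0.9 -0.2  0.8  0.4 -0.7  0. ]
[ 0.56082751 -0.03131855] -5.5839942581408994 [-0.7 -1.2  2.7  1.7 -0.4 -1.2 -1.8 -0. ]
[ 0.56208236 -0.02928626] -5.214636362478682 [ 0.3 -0.3  2.1  0.8  1.1  1.4 -0.3 -0.1 -1.4 -1.9  2.5  0.2  0.3 -2.2
 -2.1 -0.3]
top cover_handle box frame 0.001319523851885344 -0.07547694511019777
top cover box frame -0.0033324791747363506 -0.07398347088029968
side cover_handle box frame 0.0023482489209824212 -0.06982280736728617
side cover box frame -0.0006328683012388238 -0.07165289570659714
handle -y approach (np.float64(0.551175925523695), np.float64(-0.14878960682694697), 0.15) mid (np.float64(0.5552658395612381), np.float64(-0.10397585220667992), 0.15) (np.float64(0.5698077561391688), np.float64(0.05536194199871412), 0.15) (np.float64(0.46202232893096634), np.float64(-0.08040367103177784), 0.1)
```

```bash
python3 -m crank '{"delta_pos":[[0,0,0],[-25,-35,0],[-25,-35,0],[-25,-35,0],[-25,-35,0],[-25,-35,0],[-25,-35,0],[-25,-35,0],[-25,-35,0],[-25,-35,0],[-25,-35,0],[-25,-35,0],[-25,-35,0],[-25,-35,0],[-25,-35,0],[-25,-35,0],[-25,-35,0],[-25,-35,0],[-25,-35,0],[0,0,0]],"roll":[-7.85,0,0,0,0,0,0,0,0,0,0,0,0,0,0,0,0,0,0,0],"fingers":[0,0,0,0,0,0,0,0,0,0,0,0,0,0,0,0,0,0,0,0]}' 40
cat >> h.py <<'E'
def where():
    v=np.load("box.npy"); s=state(); p=s["position"]; d=p[:2]-v[:2]; c,q=np.cos(v[2]),np.sin(v[2])
    print("t",round(s["time_s"],2),"box mm",np.round([1000*(c*d[0]+q*d[1]),1000*(-q*d[0]+c*d[1]),1000*p[2]],1),"rot",np.round(s["ee_rot"],1),"F",np.round(s["contact_force"],1),"gap",round(s["finger_gap"],2))
E
python3 -c "from h import *; where()"
```

```text
time_s: 3.3
position: [0.5223, -0.1119, 0.2554]
ee_rot: [-180.0, -0.1, 174.6]
contact_force: [-0.6, 0.9, 0.7]
finger_gap: -0.0
t 3.3 box mm [-32.1 -85.9 255.4] rot [-1.800e+02 -1.000e-01  1.746e+02] F [-0.6  0.9  0.7] gap -0.0
```

```bash
python3 -m crank '{"delta_pos":[[-32,-34,0],[0,0,30],[0,0,30],[0,0,25],[0,0,12],[0,0,0]],"roll":[0,0,0,0,0,0],"fingers":[0,0,0,0,0,0]}'
python3 - <<'E'
from h import *
where(); f=grab_frame("side"); cv2.imwrite("pics/s2.png",cv2.resize(f["img"][180:360,200:440,::-1],None,fx=3,fy=3))
E
```

```text
time_s: 3.9
position: [0.5491, -0.1444, 0.1582]
ee_rot: [180.0, -0.1, 174.8]
contact_force: [-0.5, -0.0, 0.6]
finger_gap: 0.002
t 3.9 box mm [  -2.4 -115.8  158.2] rot [ 1.800e+02 -1.000e-01  1.748e+02] F [-0.5 -0.   0.6] gap 0.0
```

View pics/s2.png

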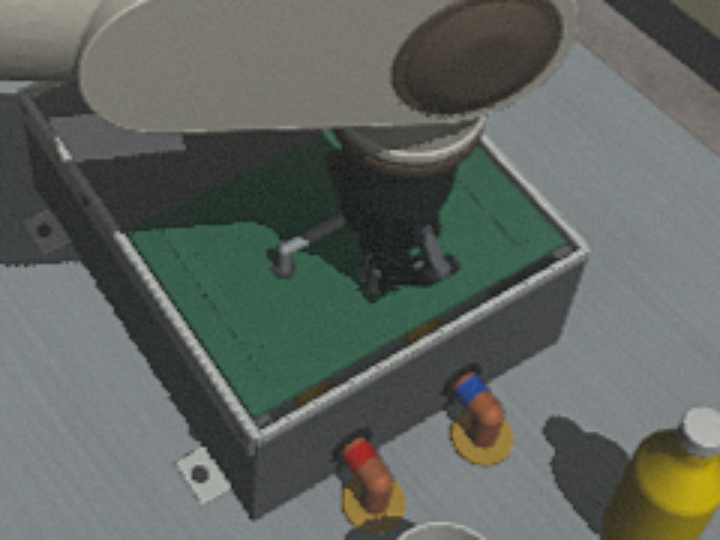

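The closed fingers stand on the cover's -y side, behind the handle (crop ≈ (400,285)) and clear of the rim, so I can push along box +y.

```bash
python3 -m crank '{"delta_pos":[[-2,8,0],[0,8,0],[0,8,0],[0,10,0],[0,12,0],[0,12,0],[0,12,0],[0,12,0],[0,12,0],[0,12,0],[0,12,0],[0,12,0],[0,10,0],[0,8,0],[0,6,0],[0,5,0]],"roll":[0,0,0,0,0,0,0,0,0,0,0,0,0,0,0,0],"fingers":[0,0,0,0,0,0,0,0,0,0,0,0,0,0,0,0]}'; python3 -c "from h import *; where()"
```

```text
time_s: 5.55
position: [0.5661, 0.0137, 0.1593]
ee_rot: [-180.0, -0.0, 174.8]
contact_force: [-0.2, -5.4, 3.9]
finger_gap: -0.002
t 5.55 box mm [1.000e-01 4.320e+01 1.593e+02] rot [-180.    -0.   174.8] F [-0.2 -5.4  3.9] gap -0.0
```

```bash
python3 -m crank '{"delta_pos":[[0,5,0],[0,5,0],[0,4,0],[0,3,0]],"roll":[0,0,0,0],"fingers":[0,0,0,0]}'; python3 -c "from h import *; where()"; python3 -m crank '{"delta_pos":[[0,2,0],[0,2,0],[0,2,0]],"roll":[0,0,0],"fingers":[0,0,0]}'; python3 -c "from h import *; where()"
```

```text
time_s: 5.95
position: [0.5676, 0.0304, 0.1593]
ee_rot: [-180.0, -0.0, 174.8]
contact_force: [-0.3, -5.6, 2.9]
finger_gap: 0.001
t 5.95 box mm [1.000e-01 5.990e+01 1.593e+02] rot [-180.    -0.   174.8] F [-0.3 -5.6  2.9] gap 0.0
time_s: 6.25
position: [0.5682, 0.0362, 0.1593]
ee_rot: [-180.0, -0.0, 174.8]
contact_force: [-0.9, -5.2, 3.4]
finger_gap: -0.002
t 6.25 box mm [1.000e-01 6.580e+01 1.593e+02] rot [-180.    -0.   174.8] F [-0.9 -5.2  3.4] gap -0.0
```

```bash
python3 -m crank '{"delta_pos":[[0,2,0],[0,2,0]],"roll":[0,0],"fingers":[0,0]}'; python3 -c "from h import *; where()"; python3 -m crank '{"delta_pos":[[0,1.5,0],[0,1.5,0]],"roll":[0,0],"fingers":[0,0]}'; python3 -c "from h import *; where()"
```

```text
time_s: 6.45
position: [0.5685, 0.0402, 0.1593]
ee_rot: [-180.0, -0.0, 174.8]
contact_force: [-1.6, -5.0, 2.9]
finger_gap: 0.001
t 6.45 box mm [1.000e-01 6.970e+01 1.593e+02] rot [-180.    -0.   174.8] F [-1.6 -5.   2.9] gap 0.0
time_s: 6.65
position: [0.5689, 0.043, 0.1593]
ee_rot: [-180.0, 0.0, 174.8]
contact_force: [0.8, -6.9, 2.7]
finger_gap: -0.001
t 6.65 box mm [  0.2  72.6 159.3] rot [-180.     0.   174.8] F [ 0.8 -6.9  2.7] gap -0.0
```

```bash
python3 -m crank '{"delta_pos":[[0,1,0],[0,1,0]],"roll":[0,0],"fingers":[0,0]}'; python3 -c "from h import *; where()"; python3 -m crank '{"delta_pos":[[0,1,0],[0,1,0]],"roll":[0,0],"fingers":[0,0]}'; python3 -c "from h import *; where()"
```

```text
time_s: 6.85
position: [0.5691, 0.044, 0.1593]
ee_rot: [-179.9, 0.0, 174.8]
contact_force: [-2.0, -20.9, 3.1]
finger_gap: -0.001
t 6.85 box mm [  0.3  73.6 159.3] rot [-179.9    0.   174.8] F [ -2.  -20.9   3.1] gap -0.0
time_s: 7.05
position: [0.5691, 0.0444, 0.1594]
ee_rot: [-179.7, 0.0, 174.7]
contact_force: [-3.6, -36.0, 5.2]
finger_gap: 0.0
t 7.05 box mm [  0.3  74.  159.4] rot [-179.7    0.   174.7] F [ -3.6 -36.    5.2] gap 0.0
```

```bash
python3 -m crank '{"delta_pos":[[0,-4,0],[0,-8,0],[0,-8,0],[0,0,-30],[0,0,-40],[0,0,-40],[30,30,0],[30,35,0],[30,35,0],[30,35,0],[30,35,0],[30,35,0],[30,35,0],[0,35,0],[0,0,0]],"roll":[0,0,0,0,0,0,0,0,0,0,0,0,0,0,0],"fingers":[0,0,0,0,0,0,0,0,0,0,0,0,0,0,0]}'
python3 - <<'E'
from h import *
where(); v=np.load("box.npy"); c,s=np.cos(v[2]),np.sin(v[2])
ims=[]
for n in("top","side"):
    f=grab_frame(n)
    for t,z in(("cover_handle",.15),("opening",.12),("red_stem",.082),("red_lever_end",.082),("blue_lever_end",.082),("valve_box",0)):
        for q in landmark_of(f,t)[:2]:
            d=ray_z(f,q["position"],z)[:2]-v[:2]
            print(n,t,round(q["p"],2),np.round(q["position"],1),np.round([1e3*(c*d[0]+s*d[1]),1e3*(-s*d[0]+c*d[1])],1))
    im=f["img"][150:290,230:400] if n=="top" else f["img"][150:360,195:410]
    ims.append(cv2.resize(im[:,:,::-1],(400,560) if 0 else (400,int(400*im.shape[0]/im.shape[1]))))
h=max(i.shape[0] for i in ims)
cv2.imwrite("pics/c3.png",np.hstack([cv2.copyMakeBorder(i,0,h-i.shape[0],0,0,0) for i in ims]))
E
```

```text
time_s: 8.55
position: [0.3823, 0.3231, 0.269]
ee_rot: [179.9, -0.0, 175.0]
contact_force: [-0.1, 0.1, -0.1]
finger_gap: 0.002
t 8.55 box mm [-211.   334.6  269. ] rot [179.9  -0.  175. ] F [-0.1  0.1 -0.1] gap 0.0
top cover_handle 0.63 [282.  209.2] [12.9 92.9]
top cover_handle 0.5 [233.  212.5] [ -6.6 229.1]
top opening 0.94 [340.6 216.7] [  8.2 -77.1]
top red_stem 0.84 [338.3 239.5] [-54.7 -79.7]
top red_stem 0.2 [282.3 216.5] [ 1.4 90.3]
top red_lever_end 0.6 [316.7 232.7] [-39.3 -14.8]
top blue_lever_end 0.56 [319.1 197.6] [ 66.6 -15.6]
top valve_box 0.9 [309.  220.2] [6.8 4.3]
top valve_box 0.67 [415.6 199.5] [  99.1 -333.3]
side cover_handle 0.68 [278.8 210. ] [-2.6 78.2]
side opening 0.65 [318.5 267.6] [ -1.4 -88.9]
side opening 0.55 [341.2 392.2] [-121.7 -335.5]
side red_stem 0.63 [293.  288.7] [-65.6 -86.5]
side red_stem 0.6 [414.8 359.7] [  55.5 -352.1]
side red_lever_end 0.67 [277.6 212.6] [ 21.4 121.6]
side red_lever_end 0.59 [283.7 263.8] [-48.1 -19.1]
side blue_lever_end 0.63 [323.3 242.1] [ 67.3 -15.2]
side blue_lever_end 0.56 [411.2 360.3] [  48.5 -349.3]
side valve_box 0.64 [295.7 266.5] [4.3 4.4]
```

View pics/c3.png

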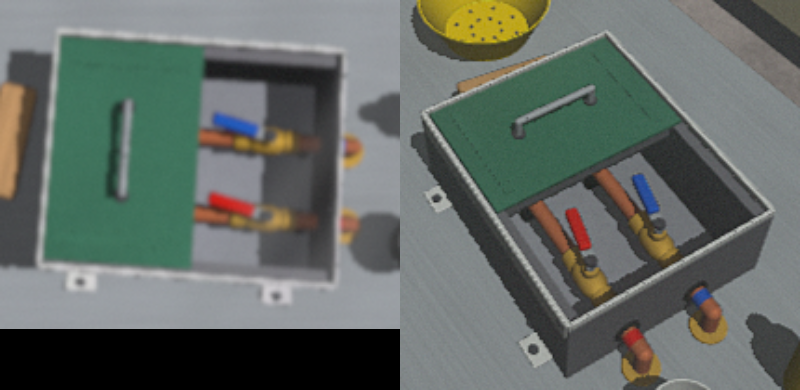

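The cover is fully slid to the far stop and the opening is clear. The red lever (left crop ≈ (230,205)) is about 0.24 rad off its pipe, and the blue one is similar at (233,125). Next I approach the red lever's -x side.

```bash
python3 -m crank '{"delta_pos":[[-12,-38,0],[-12,-38,0],[-12,-38,0],[-12,-38,0],[-12,-38,0],[-12,-38,0],[-12,-38,0],[-12,-38,0],[-11,-38,0],[-6,-37,0],[0,0,30],[0,0,40],[0,0,20],[0,0,0],[0,0,0]],"roll":[0,0,0,0,0,0,0,0,0,0,0,0,0,0,0],"fingers":[0,0,0,0,0,0,0,0,0,0,0,0,0,0,0]}'; python3 -c "from h import *; where()"
```

```text
time_s: 10.75
position: [0.4616, -0.0676, 0.1802]
ee_rot: [-180.0, 0.0, 174.8]
contact_force: [-0.2, -0.3, 0.9]
finger_gap: -0.001
t 10.75 box mm [-96.6 -47.3 180.2] rot [-180.     0.   174.8] F [-0.2 -0.3  0.9] gap -0.0
```

```bash
python3 -m crank '{"delta_pos":[[0,0,25],[0,0,25],[0,0,20],[0,0,12],[0,0,0]],"roll":[0,0,0,0,0],"fingers":[0,0,0,0,0]}'
python3 - <<'E'
from h import *
where(); f=grab_frame("side"); cv2.imwrite("pics/s4.png",cv2.resize(f["img"][180:360,200:440,::-1],None,fx=3,fy=3))
E
```

```text
time_s: 11.25
position: [0.4614, -0.0675, 0.0973]
ee_rot: [180.0, -0.0, 174.8]
contact_force: [0.5, -0.6, 1.0]
finger_gap: -0.001
t 11.25 box mm [-96.8 -47.2  97.3] rot [180.   -0.  174.8] F [ 0.5 -0.6  1. ] gap -0.0
```

View pics/s4.png

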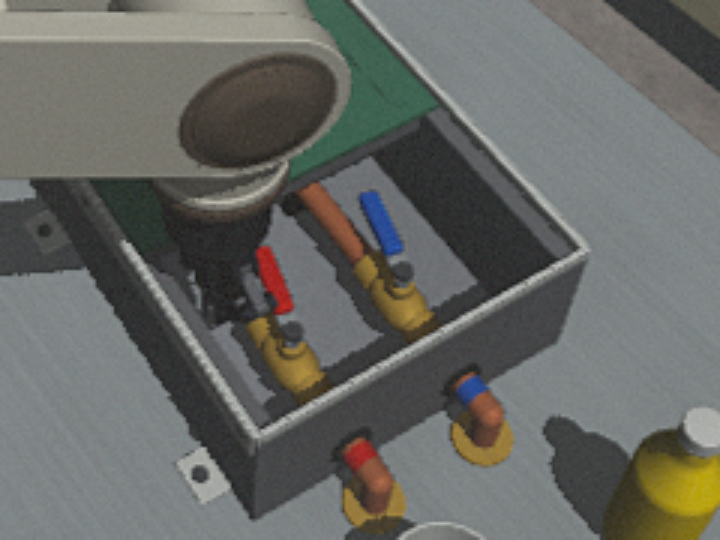

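The fingers are inside the box, left of the red lever (crop ≈ (235,300)) and clear of the walls. Now I push round the arc.

```bash
python3 -m crank '{"delta_pos":[[-9,1,0],[-9,1,0],[-9,1,0],[-7,0,0],[-6,0,0],[-6,-1,0],[-5,-1,0],[-5,-2,0]],"roll":[0,0,0,0,0,0,0,0],"fingers":[0,0,0,0,0,0,0,0]}'; python3 -c "from h import *; where()"
```

```text
time_s: 12.1
position: [0.5165, -0.0731, 0.0968]
ee_rot: [180.0, -0.2, 174.8]
contact_force: [-10.8, 4.5, 1.2]
finger_gap: -0.001
t 12.1 box mm [-41.4 -47.8  96.8] rot [180.   -0.2 174.8] F [-10.8   4.5   1.2] gap -0.0
```

```bash
python3 -m crank '{"delta_pos":[[-5,-3,0],[-5,-3,0],[-5,-4,0],[-4,-4,0],[-3,-5,0],[-2,-5,0]],"roll":[0,0,0,0,0,0],"fingers":[0,0,0,0,0,0]}'; python3 -c "from h import *; where()"
```

```text
time_s: 12.7
position: [0.5388, -0.0989, 0.0969]
ee_rot: [179.9, -0.1, 174.8]
contact_force: [-3.7, 9.6, -0.9]
finger_gap: 0.004
t 12.7 box mm [-16.9 -71.4  96.9] rot [ 1.799e+02 -1.000e-01  1.748e+02] F [-3.7  9.6 -0.9] gap 0.0
```

```bash
python3 -m crank '{"delta_pos":[[-2,-4,0],[-1,-4,0],[-1,-3,0]],"roll":[0,0,0],"fingers":[0,0,0]}'; python3 -c "from h import *; where()"
```

```text
time_s: 13.0
position: [0.5395, -0.1022, 0.0963]
ee_rot: [179.1, -0.5, 174.9]
contact_force: [-25.9, 100.8, 29.6]
finger_gap: -0.002
t 13.0 box mm [-15.8 -74.7  96.3] rot [179.1  -0.5 174.9] F [-25.9 100.8  29.6] gap -0.0
```

Wrist force has jumped to about 100 N, probably the lever's stop. I back straight off and look.

```bash
python3 -m crank '{"delta_pos":[[1,8,0],[2,10,0],[0,6,0],[0,0,-30],[0,0,-40],[0,0,-40],[0,0,-40],[25,35,0],[25,40,0],[25,40,0],[25,40,0],[25,40,0],[25,40,0],[25,40,0],[0,40,0],[0,0,0]],"roll":[0,0,0,0,0,0,0,0,0,0,0,0,0,0,0,0],"fingers":[0,0,0,0,0,0,0,0,0,0,0,0,0,0,0,0]}'
python3 - <<'E'
from h import *
where(); v=np.load("box.npy"); c,s=np.cos(v[2]),np.sin(v[2])
ims=[]
for n in("top","side"):
    f=grab_frame(n)
    for t,z in(("red_stem",.082),("red_lever_end",.082),("blue_lever_end",.082),("cover_handle",.15)):
        for q in landmark_of(f,t)[:1]:
            d=ray_z(f,q["position"],z)[:2]-v[:2]
            print(n,t,round(q["p"],2),np.round(q["position"],1),np.round([1e3*(c*d[0]+s*d[1]),1e3*(-s*d[0]+c*d[1])],1))
    m=((f["img"][...,0].astype(int)>130)&(f["img"][...,1]<60)&(f["img"][...,2]<60)); m[:,:200]=0; m[:,400:]=0; m[:160]=0;m[300:]=0
    ys,xs=np.nonzero(m)
    P=np.array([ray_z(f,(x,y),.088)[:2]-v[:2] for x,y in zip(xs,ys)]); P=np.c_[c*P[:,0]+s*P[:,1],-s*P[:,0]+c*P[:,1]]*1e3
    P=P[(P[:,0]>-110)&(P[:,0]<40)&(P[:,1]>-140)&(P[:,1]<0)]
    w,V=np.linalg.eigh(np.cov(P.T)); a=V[:,1]*np.sign(V[0,1]); print("red mask",len(P),P.mean(0).round(1),P.min(0).round(),P.max(0).round(),"theta deg",np.degrees(np.arctan2(a[0],a[1])).round(1))
    im=f["img"][150:290,230:400] if n=="top" else f["img"][150:360,195:410]
    ims.append(cv2.resize(im[:,:,::-1],(400,int(400*im.shape[0]/im.shape[1]))))
h=max(i.shape[0] for i in ims)
cv2.imwrite("pics/c5.png",np.hstack([cv2.copyMakeBorder(i,0,h-i.shape[0],0,0,0) for i in ims]))
E
```

```text
time_s: 14.6
position: [0.3949, 0.2463, 0.2476]
ee_rot: [179.9, 0.0, 175.0]
contact_force: [0.2, 0.3, -0.0]
finger_gap: 0.0
t 14.6 box mm [-191.5  259.3  247.6] rot [179.9   0.  175. ] F [ 0.2  0.3 -0. ] gap 0.0
top red_stem 0.55 [339.  241.1] [-59.2 -82. ]
top red_lever_end 0.51 [342.4 215.8] [ 16.8 -88.2]
top blue_lever_end 0.44 [318.2 197.1] [ 67.9 -12.8]
top cover_handle 0.65 [280.8 210.6] [ 8.7 95.9]
red mask 64 [ -4.8 -93.3] [ -35. -101.] [ 16. -87.] theta deg 96.9
side red_stem 0.97 [296.  292.2] [-64.7 -97.5]
side red_lever_end 0.61 [324.9 277.8] [  12.1 -100.1]
side blue_lever_end 0.75 [326.2 243.6] [ 70.8 -22.5]
side cover_handle 0.83 [277.1 209.3] [-4.9 82.2]
red mask 160 [-13.2 -97.5] [ -41. -106.] [ 16. -89.] theta deg 89.4
```

View pics/c5.png

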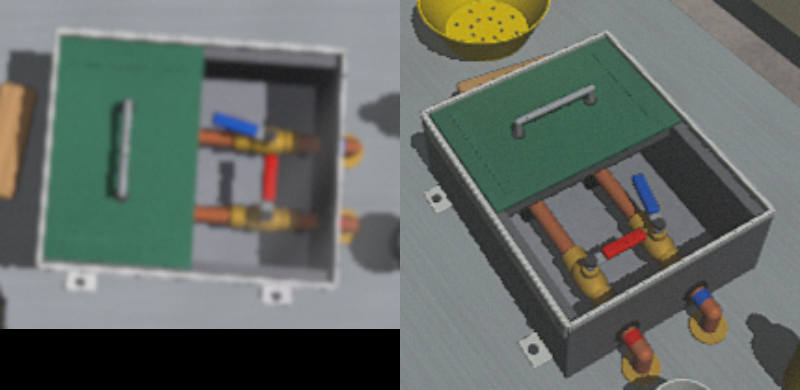

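The red lever lies square across its pipe. The blue lever, cover and surroundings are unchanged, and the robot is clear, so I hand in.

```bash
python3 -c "from workcell import *; print(finish_job(), state()['time_s'])"
```

```text
the job is handed in; nothing more can be done
the job is handed in; nothing more can be done
```

The hose water is shut off and the job is handed in; it took about 15 s of the 54 s allowed. I pushed the cover by its handle along the runners until it met the far stop, then pushed the red lever round to its own stop with the closed fingers.

**Last checks:**
- **Red lever:** the side camera put it at 89.4° from its pipe. The top camera said 96.9°, from a coarse mask of only 64 pixels, so I trust the side view. The lever was also pressed hard against its stop, and both pictures show it square across the pipe.
- **Blue lever and cover:** the blue lever end measured within about 8 mm of where it was before, which is detector noise. The handle measured 82 to 96 mm along the box, against 85 mm expected at the stop.
- **Things around the box:** the mug, brush and soap bottle show only partly in the last crops. I did not measure any of the four again, but the arm never came near them.
- **Clearance:** the arm was clear of the box and read no contact force.

**Forces:** the last 3 to 4 mm of the lever push hit the stop harder than I meant. The wrist force read about 108 N, close to the 120 N limit, and I backed off in the next move. The cover push peaked at about 36 N.

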